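# Empty the small pail into the letter tray

### The arm

A 7-joint arm with a two-finger parallel gripper is mounted at the origin on the work surface; the furniture and walls round the work are solid. World frame = base frame: x ahead of the robot, y to its left, z up, the work surface at z = 0. Lengths are in m, angles in rad, forces in N, time in s.
With the tool pointing down it reaches from about 0.4 to 0.85 m from the base axis. Payload 4.5 kg.
Tool frame: the origin (TCP) lies midway between the tips of the shut fingers; the grasp point (between the pads) lies 19 mm behind it; z points along the fingers, y is the direction in which the jaws open and shut (so a half turn about z gives the same grasp; the last joint's range is limited). The gripper opens to 88 mm and grips with 3 to 60 N. Pads are 18 mm wide; open, the fingers measure 123 mm over their backs; the gripper's body (75 mm by 187 mm) begins 45 mm behind the grasp point.
Start: joints at [-1.087, 0.689, -0.195, 1.565, 0.157, 0.902, -0.215], TCP at [0.272, 0.563, 0.239] pointing down, gripper open.
Joint ranges: [-3.01, 3.01], [-0.46, 2.08], [-1.47, 1.51], [0.13, 2.56], [-1, 4.14], [0.04, 2.09], [-2.66, 2.66]. Speed limits (rad/s): [2.57, 2.57, 3.14, 3.14, 3.14, 3.14, 3.14].

### API

Orientations are given as a unit quaternion [x, y, z, w].
In Python, from plant import r gives the robot as it stands. The module is installed in compiled form; this text tells all that it offers.
- The arm moves only by the shell command python3 -m jog 'ROWS' [FORCE]. ROWS is JSON, a list of rows, each an object with "translation": the shift along the tool's x, y, z in units of 40 mm (1.0 is 40 mm), a list of three; "twist": the turn about the tool's z in units of 6 degrees (1.0 is 6 degrees); "claw": the opening in per cent of the stroke, from 0 (shut) to 100 (fully open). A call has 1 to 20 rows; each row shifts and turns the commanded pose from where the row before left it, along the tool's axes as they then stand; what a row does not reach is not made up. A row lasts 1/12 s, in which the tool goes at most 41.7 mm and 7.16 degrees, less where a joint would pass 70% of its speed; a pose out of reach is approached as far as the arm can. A call is refused whole if a number of a shift passes 1 or a number of a turn 1, either way. A call with a gripper value outside its range is refused whole. The fingers move at their own pace and stop on an object; FORCE is the grip in N (left out, the last holds). Time passes only in rows, so rows that do not move let the fingers close. It gives the time, the measured TCP pose, the force and the opening at its end, in the units of the state.
- r.get_state(): the state, without advancing time (a new reading comes with each control period).
- r.snapshot(name): name is "side" or "top"; returns a dict with "img" (400x640x3 uint8, red, green, blue), "fx", "fy", "cx", "cy" (pixels), "origin" and "rotation" of the camera in the world. Camera axes: x right, y up, looking along -z (the intrinsics and any distortion apply to the point x, -y, -z); pixel columns grow to the right and rows downward; lengths in m; the calibration is good to about 2 mm. A picture is of the moment at which its call begins. There is no depth.
- r.finish_job(): hands the job in, once; it reports no verdict.
Trained networks look in the newest picture that a camera, given by its name, has taken for a name from the list of things; names that differ only in an ending like _2 or _b are one class to them, and where a whole thing is asked for, a point or a joint stands for the part that bears it (a point fixed in the world has none). Each returns a list of dicts, best first, with "confidence" (0 to 1); they miss things now and then, are a little off and sometimes report something else, mostly with a low value. They report only what shows in the picture. A call takes as long as a camera call.
- r.spot_in(label, camera): "rect" ([left, top, right, bottom] in pixels, round what is visible of it).
- r.spot_point(label, camera): "location" ([row, column] in pixels: a listed point, or the origin of a listed thing).
The state is a dict: "clock": time; "q": joint angles; "qd": joint speeds; "joint_torque": joint torques, N m; "tool_pos": TCP position; "eef_rot": TCP orientation; "contact_force": force on the tool from outside, world axes, zero at the start; "moment": the same for the moment, N m; "opening": opening from 0.0 (shut) to 1.0 (fully open).
Only numpy, scipy, OpenCV 4.12 (cv2) and the standard library are available. Lean on these libraries where they do the work, as an engineer would, in place of code of your own. Each camera call takes 0.05 s, during which the arm holds its last target. There are 200 camera calls.

### The job

Lift the yellow pail by its bail (the swinging wire handle) and stand it upright in the grey letter tray, and let go. Then take it by the brown swivel knob at its bottom rim and raise that, so that the pail tips mouth down and the eraser in it comes out into the tray. Leave the empty pail in the tray too, and do not disturb the mug, the jar and the phone handset.

Things in the scene. Friction and masses are not known exactly. Their poses are not given: they have to be found in the camera images.
- pail_mid (a point): Yellow round pail, 130 mm high, outer diameter 66 mm at the bottom and 96 mm over the steel rim, open on top, about 0.22 kg; it stands loose on the desk with the eraser in it. The point is on its axis, 65 mm above its underside. Its z axis points up out of the mouth, its -x axis towards the knob at the bottom rim; the bail's hinge lies along its y axis.
- bail_grip (a point): Middle of the wooden grip sleeve of the pail's bail, 11 mm thick, 44 mm long along its y axis. With the bail upright it is on the pail's axis, 176 mm above the underside, 46 mm above the rim. The bail turns about ears 56 mm below the sleeve; light friction holds it where it is left (at first within 10 degrees of upright); a stop keeps it from leaning over 11 degrees away from the knob.
- tip_knob (a point): Centre of the brown swivel knob: two wooden buttons, 20 mm across, 22 mm over both faces (along y), turning freely on a pin along y at the end of a 7 mm stem on the pail's bottom rim: 92 mm from the pail's axis along its -x, 28 mm above the underside; axes are the pail's. Held by both faces and raised 0.20 m, the pail swings round by its own weight, hangs mouth down and the eraser slides out.
- eraser_mid (a point): Centre of the white and blue eraser, 20 x 45 x 11 mm, 18 g, loose; it starts flat on the pail's floor (3 mm thick).
- tray_floor (a point): Grey letter tray, fixed to the desk, 210 mm (x) by 310 mm (y) outside, walls 4 mm thick and 18 mm high, open on top. The point is the centre of its inner floor, which is 4 mm above the desk; its axes are parallel to the tray's sides.
- pail: The same pail; origin at the centre of its underside, axes as for pail_mid.
- pail_bail: The bail; origin midway between the ears, on the hinge, z towards the grip sleeve.
- enamel_mug: Bystander: white enamel mug with a blue rim, 84 x 112 x 82 mm, origin at its underside. Leave alone.
- small_jar: Bystander: small glass jar with a pale lid, 58 mm in diameter, 83 mm high, origin at its underside. Leave alone.
- handset: Bystander: grey phone handset lying flat, 148 x 46 x 25 mm, origin at its underside. Leave alone.

How it is judged:
By the outcome, as a careful person would: the job done as asked, in the order asked, and still so for the second after the job is handed in, with the robot touching nothing.
It also fails if it takes over 61 s, if anything falls off the work surface, if the arm or the gripper's body presses on something with over 40 N, if the wrist force passes 120 N, or if a joint passes its speed limit or range.

## Working session

There is one attempt and no reset: what is moved stays moved. The work goes in short steps, Python scripts to look and compute and a shell command to move; the robot and the scene stay as the last step left them, time stands still between calls to the robot, and variables do not carry over. Pictures are saved under pics/ and viewed, about 8 in all and at most 12, crops included, and the job is handed in when it is done.

```bash
mkdir -p pics; cat > h.py <<'E'
from plant import r
import numpy as np, cv2
from scipy.spatial.transform import Rotation as R
def snap(n,f=None):
    s=r.snapshot(n)
    if f: cv2.imwrite('pics/'+f,s['img'][:,:,::-1])
    return s
def ray(s,rc):
    v=np.array([(rc[1]-s['cx'])/s['fx'],-(rc[0]-s['cy'])/s['fy'],-1.])
    Rm=np.array(s['rotation']); 
    if Rm.shape!=(3,3): Rm=R.from_quat(Rm).as_matrix()
    return np.array(s['origin']),Rm@v
def at_z(s,rc,z):
    o,d=ray(s,rc); return o+d*(z-o[2])/d[2]
def tri(a,ra,b,rb):
    A=np.zeros((3,3));B=np.zeros(3);rs=[ray(a,ra),ray(b,rb)]
    for o,d in rs:
        d=d/np.linalg.norm(d);P=np.eye(3)-np.outer(d,d);A+=P;B+=P@o
    x=np.linalg.solve(A,B)
    return x,[round(float(np.linalg.norm(np.cross(x-o,d/np.linalg.norm(d)))),4) for o,d in rs]
def pix(s,p):
    Rm=np.array(s['rotation']); 
    if Rm.shape!=(3,3): Rm=R.from_quat(Rm).as_matrix()
    c=Rm.T@(np.array(p)-s['origin']);return [s['cy']-s['fy']*c[1]/-c[2],s['cx']+s['fx']*c[0]/-c[2]]
def st():
    s=r.get_state();Rm=R.from_quat(s['eef_rot']).as_matrix()
    print('t',round(s['clock'],2),'tcp',np.round(s['tool_pos'],4),'open',round(s['opening'],3),'F',np.round(s['contact_force'],1));print(np.round(Rm,3).tolist());return s,Rm
E
cat > a.py <<'E'
from h import *
a=snap('side','s1.png');b=snap('top','t1.png')
print({k:np.round(v,3).tolist() for k,v in a.items() if k!='img'});print({k:np.round(v,3).tolist() for k,v in b.items() if k!='img'})
for l in ['pail_mid','bail_grip','tip_knob','pail','pail_bail','tray_floor','eraser_mid','enamel_mug','small_jar','handset']:
    p=r.spot_point(l,'side');q=r.spot_point(l,'top')
    f=lambda x:[(np.round(i['location']).tolist(),round(i['confidence'],2)) for i in x[:2]]
    print(l,f(p),f(q), *( [np.round(v,4) for v in tri(a,p[0]['location'],b,q[0]['location'])] if p and q else []))
st()
E
python3 a.py; python3 -c "
import cv2,numpy as np
"
```

```text
{'fx': 520.404, 'fy': 520.404, 'cx': 313.212, 'cy': 201.987, 'origin': [-0.684, -0.737, 0.946], 'rotation': [0.414, -0.254, -0.443, 0.753]}
{'fx': 399.625, 'fy': 399.625, 'cx': 315.839, 'cy': 195.988, 'origin': [0.402, -0.127, 1.191], 'rotation': [0.029, -0.018, -0.705, 0.708]}
pail_mid [([243.0, 395.0], 0.78)] [([189.0, 411.0], 0.8)] [ 0.4985 -0.3772  0.0584] [0.0007 0.0007]
bail_grip [([211.0, 401.0], 0.62)] [([190.0, 417.0], 0.49)] [ 0.4894 -0.3761  0.1705] [0.0079 0.0079]
tip_knob [([260.0, 426.0], 0.92)] [([188.0, 442.0], 0.68)] [ 0.5049 -0.4725  0.0305] [0.0009 0.0009]
pail [([262.0, 392.0], 0.88)] [([192.0, 407.0], 0.62)] [ 0.4935 -0.3768 -0.0078] [0.0026 0.0026]
pail_bail [([226.0, 398.0], 0.46)] [([158.0, 200.0], 0.75), ([191.0, 416.0], 0.4)] [ 0.5877 -0.0803  0.1158] [0.2751 0.2751]
tray_floor [([212.0, 296.0], 0.83)] [([164.0, 281.0], 0.75)] [ 5.782e-01 -5.000e-04 -2.800e-03] [0.0002 0.0002]
eraser_mid [([212.0, 398.0], 0.51)] [([188.0, 400.0], 0.65)] [ 0.5027 -0.3504  0.1502] [0.0223 0.0223]
enamel_mug [] [([190.0, 414.0], 0.26)]
small_jar [([274.0, 331.0], 0.88)] [([242.0, 364.0], 0.68)] [ 0.3465 -0.2498  0.0033] [0.0007 0.0007]
handset [([261.0, 301.0], 0.6)] [([235.0, 328.0], 0.82)] [ 0.3648 -0.1424 -0.0084] [0.0009 0.0009]
t 1.1 tcp [0.2717 0.5629 0.2388] open 0.999 F [ 0.3 -0.2  0.3]
[[-0.901, 0.435, 0.0], [0.435, 0.901, 0.0], [0.0, 0.0, -1.0]]
```

View pics/s1.png

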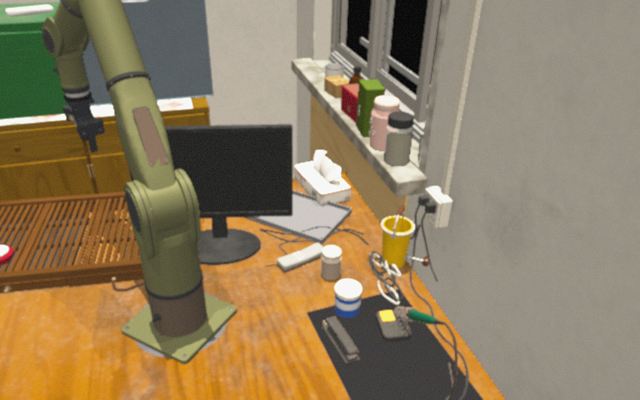

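View pics/t1.png

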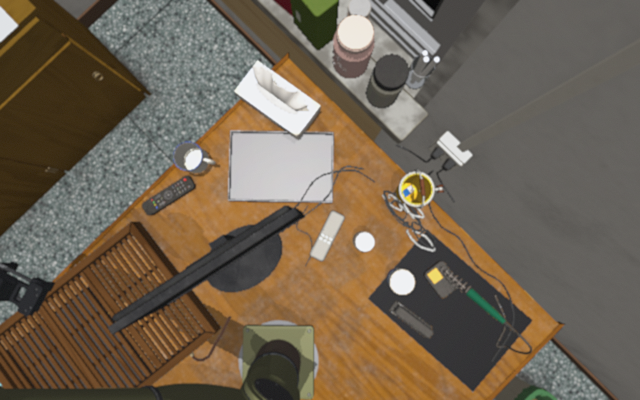

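The side view shows the pail at about (395,245), with its knob at (426,260), beside the wall. The tray is at about (300,212), behind the monitor. The top view has the pail at (415,190), the tray at (230–332, 130–200) and the monitor between the robot and the tray. I'll zoom in on the pail and measure the obstacles.

```bash
cat > b.py <<'E'
from h import *
a=r.snapshot('side');b=r.snapshot('top')
A=cv2.resize(a['img'][110:290,270:470],None,fx=3.2,fy=3.2,interpolation=cv2.INTER_CUBIC)[:576,:400*1+0]
A=cv2.resize(a['img'][190:290,345:445],(400,400),interpolation=cv2.INTER_CUBIC)
B=cv2.resize(b['img'][140:240,370:470],(400,400),interpolation=cv2.INTER_CUBIC)
cv2.imwrite('pics/z1.png',np.hstack([A,B])[:,:,::-1])
def P(n,s,t): print(n,*[np.round(v,3) for v in tri(a,s,b,t)])
P('mon TR',(125,293),(208,301)); P('mon TL',(127,168),(330,114))
P('sill corner near',(190,395),(140,400)); P('socket',(205,447),(150,462))
P('bottle black cap',(120,399),(70,388))
for n,rc in dict(wall1=(325,560),wall2=(55,285),trayUL=(131,230),trayUR=(133,333),trayLR=(201,332),trayLL=(200,229)).items(): print(n,np.round(at_z(b,rc,0.018),3))
for l in ['pail','tray_floor','enamel_mug','small_jar','handset','pail_bail']:
  for c in ['side','top']: print(l,c,[(np.round(i['rect']).tolist(),round(i['confidence'],2)) for i in r.spot_in(l,c)[:2]])
E
python3 b.py
```

```text
mon TR [ 0.43  -0.081  0.385] [0.003 0.003]
mon TL [0.221 0.225 0.414] [0.048 0.048]
sill corner near [ 0.615 -0.324  0.162] [0.004 0.004]
socket [ 0.589 -0.484  0.172] [0. 0.]
bottle black cap [ 0.738 -0.269  0.329] [0.001 0.001]
wall1 [ 0.114 -0.806  0.018]
wall2 [ 0.906 -0.012  0.018]
trayUL [0.673 0.15  0.018]
trayUR [ 0.668 -0.157  0.018]
trayLR [ 0.465 -0.155  0.018]
trayLL [0.467 0.149 0.018]
pail side [([381.0, 209.0, 431.0, 269.0], 0.89)]
pail top [([397.0, 170.0, 445.0, 207.0], 0.91), ([172.0, 139.0, 215.0, 173.0], 0.6)]
tray_floor side []
tray_floor top [([228.0, 130.0, 333.0, 201.0], 0.67), ([396.0, 170.0, 444.0, 210.0], 0.42)]
enamel_mug side []
enamel_mug top [([172.0, 140.0, 215.0, 171.0], 0.73), ([418.0, 181.0, 423.0, 199.0], 0.37)]
small_jar side [([323.0, 246.0, 344.0, 279.0], 0.69), ([381.0, 206.0, 432.0, 269.0], 0.57)]
small_jar top [([354.0, 230.0, 374.0, 251.0], 0.74)]
handset side [([278.0, 238.0, 323.0, 273.0], 0.57)]
handset top []
pail_bail side [([399.0, 204.0, 406.0, 217.0], 0.4)]
pail_bail top []
```

View pics/z1.png

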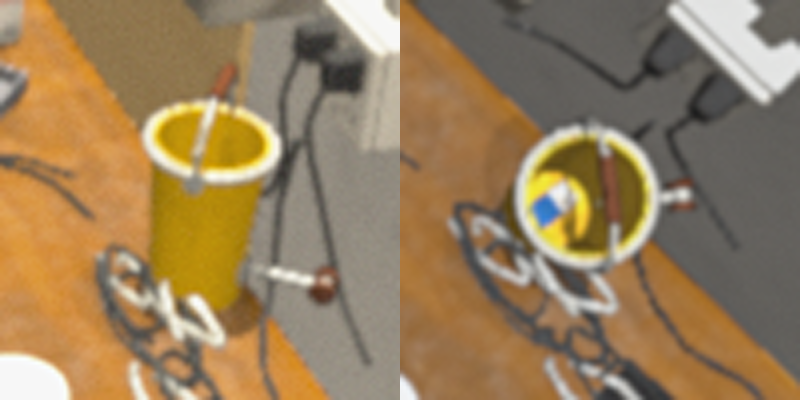

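The crops show the sleeve at about (609,190) in the top half and the knob towards world -y, with the eraser on the pail floor. The monitor top is at about z = 0.39, so I'll go up and sweep over it.

```bash
python3 -m jog '[{"translation":[0,0,-1],"twist":0,"claw":100},{"translation":[0,0,-1],"twist":0,"claw":100},{"translation":[0,0,-1],"twist":0,"claw":100},{"translation":[0,0,-1],"twist":0,"claw":100},{"translation":[0,0,-1],"twist":0,"claw":100},{"translation":[0,0,-1],"twist":0,"claw":100},{"translation":[0,0,-1],"twist":0,"claw":100},{"translation":[-1,0,0],"twist":0.61,"claw":100},{"translation":[-1,0,0],"twist":0.61,"claw":100},{"translation":[-1,0,0],"twist":0.61,"claw":100}]'
python3 - <<'E'
from h import *
s,_=st();print(np.round(s['q'],3))
E
```

```text
clock: 2.63
tool_pos: [0.3768, 0.5039, 0.5193]
eef_rot: [0.316, 0.949, 0.001, 0.0]
contact_force: [0.8, 0.8, -0.3]
opening: 0.999
t 2.63 tcp [0.3768 0.5039 0.5193] open 0.999 F [ 0.8  0.8 -0.3]
[[-0.801, 0.599, 0.001], [0.599, 0.801, 0.002], [0.0, 0.002, -1.0]]
[-0.936  0.527 -0.142  1.009  0.071  1.608 -0.127]
```

```bash
python3 -m jog '[{"translation":[-1,0,0],"twist":0.61,"claw":100},{"translation":[-1,0,0],"twist":0.61,"claw":100},{"translation":[-1,0,0],"twist":0.61,"claw":100},{"translation":[-1,0,0],"twist":0.61,"claw":100},{"translation":[-1,0,0],"twist":0.61,"claw":100},{"translation":[-1,0,0],"twist":0.61,"claw":100},{"translation":[-1,0,0],"twist":0.61,"claw":100},{"translation":[-1,0,0],"twist":0.61,"claw":100},{"translation":[-1,0,0],"twist":0.61,"claw":100},{"translation":[-1,0,0],"twist":0.61,"claw":100},{"translation":[-1,0,0],"twist":0.61,"claw":100},{"translation":[-1,0,0],"twist":0.61,"claw":100},{"translation":[-1,0,0],"twist":0.61,"claw":100},{"translation":[-1,0,0],"twist":0.61,"claw":100},{"translation":[-1,0,0],"twist":0.61,"claw":100},{"translation":[-1,0,0],"twist":0.61,"claw":100},{"translation":[-1,0,0],"twist":0.61,"claw":100},{"translation":[-1,0,0],"twist":0.61,"claw":100},{"translation":[-1,0,0],"twist":0.61,"claw":100},{"translation":[-1,0,0],"twist":0.61,"claw":100}]'
python3 - <<'E'
from h import *
s,Rm=st();print(np.round(s['q'],3))
a=snap('side');b=snap('top')
# hand-read pixels of the sleeve from the crops (z1)
print(tri(a,(211,401),b,(187.5,422.2)))
for z in (.170,.176): print(at_z(a,(211,401),z),at_z(b,(187.5,422.2),z))
for z in (.065,): print(at_z(a,(243,395),z),at_z(b,(189,411),z))
for l in ['bail_grip','tip_knob','pail_mid']:
  for c in ['side','top']: print(l,c,[(np.round(i['location'],1).tolist(),round(i['confidence'],2)) for i in r.spot_point(l,c)[:2]])
E
```

```text
clock: 4.3
tool_pos: [0.6124, -0.2061, 0.5183]
eef_rot: [0.82, 0.573, -0.0, -0.0]
contact_force: [0.7, 0.1, -0.4]
opening: 0.997
t 4.3 tcp [ 0.6124 -0.2061  0.5183] open 0.997 F [ 0.7  0.1 -0.4]
[[0.344, 0.939, -0.0], [0.939, -0.344, 0.0], [0.0, -0.0, -1.0]]
[ 0.163  0.569  0.211  0.955 -0.113  1.628 -0.017]
(array([ 0.49301395, -0.38208178,  0.17297709]), [0.0013, 0.0013])
[ 0.49862535 -0.38171051  0.17      ] [ 0.49268507 -0.38159683  0.17      ]
[ 0.4894818  -0.38445505  0.176     ] [ 0.49215233 -0.38010012  0.176     ]
[ 0.48980251 -0.3784696   0.065     ] [ 0.4976356  -0.37631284  0.065     ]
bail_grip side [([215.5, 397.8], 0.58)]
bail_grip top [([187.0, 419.8], 0.52)]
tip_knob side [([262.2, 426.5], 0.73)]
tip_knob top [([188.1, 441.3], 0.84), ([192.6, 415.6], 0.49)]
pail_mid side [([241.5, 393.8], 0.8), ([260.6, 426.3], 0.29)]
pail_mid top [([188.7, 414.0], 0.75)]
```

```bash
python3 -m jog '[{"translation":[0,0,0],"twist":1,"claw":100},{"translation":[0,0,0],"twist":1,"claw":100},{"translation":[0,0,0],"twist":1,"claw":100},{"translation":[0,0,0],"twist":1,"claw":100},{"translation":[0,0,0],"twist":1,"claw":100},{"translation":[0,0,0],"twist":1,"claw":100},{"translation":[0,0,0],"twist":1,"claw":100},{"translation":[0,0,0],"twist":1,"claw":100},{"translation":[0,0,0],"twist":1,"claw":100},{"translation":[0,0,0],"twist":1,"claw":100},{"translation":[0,0,0],"twist":1,"claw":100},{"translation":[-0.66,0.83,0],"twist":0,"claw":100},{"translation":[-0.66,0.83,0],"twist":0,"claw":100},{"translation":[-0.66,0.83,0],"twist":0,"claw":100},{"translation":[-0.66,0.83,0],"twist":0,"claw":100},{"translation":[-0.66,0.83,0],"twist":0,"claw":100},{"translation":[0,0,1],"twist":0,"claw":100},{"translation":[0,0,1],"twist":0,"claw":100},{"translation":[0,0,1],"twist":0,"claw":100},{"translation":[0,0,1],"twist":0,"claw":100}]'
python3 -m jog '[{"translation":[0,0,1],"twist":0,"claw":100},{"translation":[0,0,1],"twist":0,"claw":100},{"translation":[0,0,0.6],"twist":0,"claw":100},{"translation":[0,0,0],"twist":0,"claw":100}]'
cat > c.py <<'E'
from h import *
import sys
s,Rm=st();print(np.round(s['q'],3))
a=r.snapshot('side');b=r.snapshot('top')
y,x,y2,x2=map(int,sys.argv[2:6])
h=int(sys.argv[6]) if len(sys.argv)>6 else 100
A=cv2.resize(a['img'][y:y+h,x:x+h],(400,400),interpolation=cv2.INTER_CUBIC)
B=cv2.resize(b['img'][y2:y2+h,x2:x2+h],(400,400),interpolation=cv2.INTER_CUBIC)
cv2.imwrite('pics/'+sys.argv[1],np.hstack([A,B])[:,:,::-1])
print('tcp pix',pix(a,s['tool_pos']),pix(b,s['tool_pos']))
E
python3 c.py z2.png 160 330 130 360 120
```

```text
clock: 6.37
tool_pos: [0.4958, -0.3747, 0.3573]
eef_rot: [0.999, 0.037, 0.001, -0.0]
contact_force: [1.0, -0.4, -0.3]
opening: 1.002
clock: 6.7
tool_pos: [0.4936, -0.3718, 0.2491]
eef_rot: [0.999, 0.037, -0.004, -0.004]
contact_force: [-1.1, 0.3, 0.3]
opening: 0.998
t 6.7 tcp [ 0.4936 -0.3718  0.2491] open 0.998 F [-1.1  0.3  0.3]
[[0.997, 0.074, -0.008], [0.074, -0.997, 0.008], [-0.008, -0.008, -1.0]]
[ 0.35   0.705  0.411  1.583 -0.329  0.935 -0.623]
tcp pix [np.float64(186.11790112958235), np.float64(399.9371647632188)] [np.float64(184.16031494054852), np.float64(426.39399275754124)]
```

View pics/z2.png

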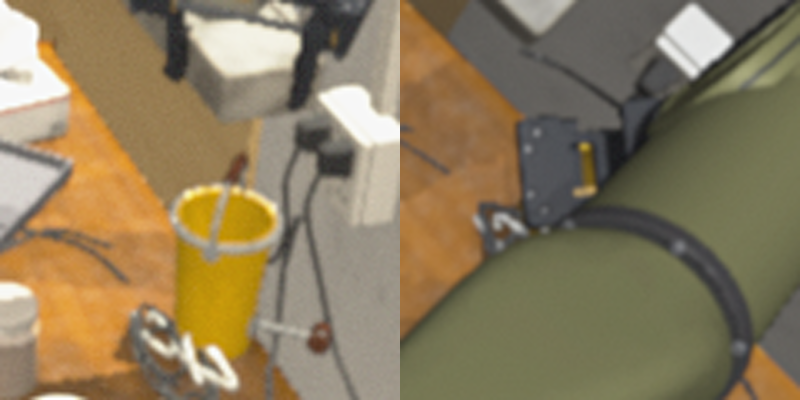

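```bash
python3 -m jog '[{"translation":[0,0.2,0.8],"twist":0,"claw":100},{"translation":[0,0,0.8],"twist":0,"claw":100},{"translation":[0,0,0.6],"twist":0,"claw":100},{"translation":[0,0,0],"twist":0,"claw":100},{"translation":[0,0,0],"twist":0,"claw":100}]'
python3 c.py z3.png 170 340 130 360 100
```

```text
clock: 7.22
tool_pos: [0.4967, -0.3846, 0.1683]
eef_rot: [0.999, 0.036, 0.001, 0.001]
contact_force: [0.4, 0.1, 0.4]
opening: 1.0
t 7.22 tcp [ 0.4967 -0.3846  0.1683] open 1.0 F [0.4 0.1 0.4]
[[0.997, 0.071, 0.002], [0.071, -0.997, -0.001], [0.002, 0.001, -1.0]]
[ 0.392  0.807  0.361  1.641 -0.379  0.761 -0.572]
tcp pix [np.float64(212.13042812276024), np.float64(401.6740018625575)] [np.float64(185.99353412487082), np.float64(423.1838683237595)]
```

View pics/z3.png

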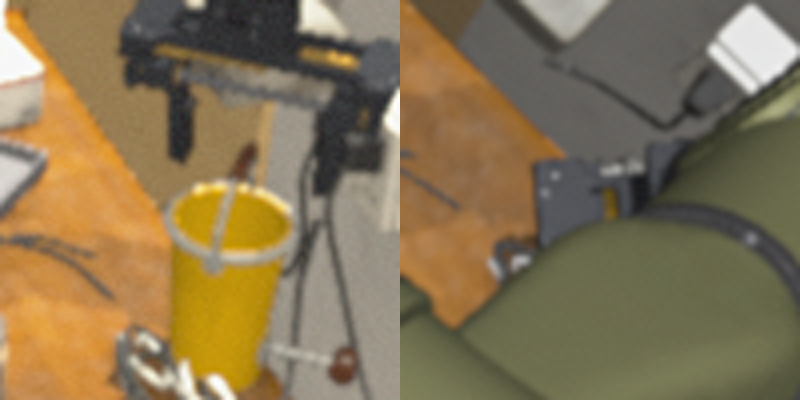

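The sleeve at (401,211) is centred between the fingertips. I'll go a little lower and grip.

```bash
python3 -m jog '[{"translation":[0,0,0.35],"twist":0,"claw":100},{"translation":[0,0,0],"twist":0,"claw":60},{"translation":[0,0,0],"twist":0,"claw":30},{"translation":[0,0,0],"twist":0,"claw":10},{"translation":[0,0,0],"twist":0,"claw":0},{"translation":[0,0,0],"twist":0,"claw":0},{"translation":[0,0,0],"twist":0,"claw":0},{"translation":[0,0,0],"twist":0,"claw":0}]' 35
python3 -m jog '[{"translation":[0,0,-0.3],"twist":0,"claw":0},{"translation":[0,0,-0.5],"twist":0,"claw":0},{"translation":[0,0,-0.8],"twist":0,"claw":0},{"translation":[0,0,0],"twist":0,"claw":0},{"translation":[0,0,0],"twist":0,"claw":0}]'
python3 c.py z4.png 150 330 130 360 120
```

```text
clock: 7.98
tool_pos: [0.4956, -0.3842, 0.153]
eef_rot: [0.999, 0.035, 0.0, 0.0]
contact_force: [0.0, -0.8, 0.5]
opening: 0.497
clock: 8.4
tool_pos: [0.4965, -0.3853, 0.2193]
eef_rot: [0.999, 0.035, 0.002, 0.002]
contact_force: [-0.1, 0.5, -1.1]
opening: 0.113
t 8.4 tcp [ 0.4965 -0.3853  0.2193] open 0.113 F [-0.1  0.5 -1.1]
[[0.998, 0.07, 0.004], [0.071, -0.998, -0.003], [0.004, 0.003, -1.0]]
[ 0.374  0.745  0.395  1.599 -0.351  0.864 -0.597]
tcp pix [np.float64(196.40736239284303), np.float64(403.8721340623566)] [np.float64(184.16067850208634), np.float64(428.755281423913)]
```

View pics/z4.png

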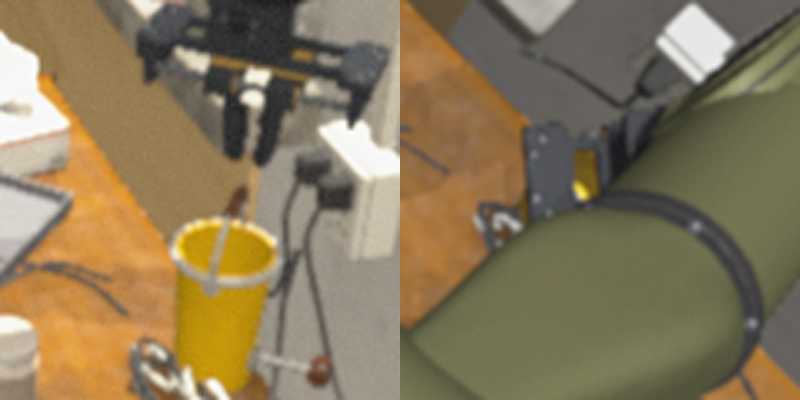

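The fingers close slowly: they were still at 50% when I lifted, and the sleeve was missed. The bail and pail look unmoved. I'll open part way, descend again and wait longer.

```bash
python3 -m jog '[{"translation":[0,0,0],"twist":0,"claw":60},{"translation":[0,0,0],"twist":0,"claw":60},{"translation":[0,0,0],"twist":0,"claw":60},{"translation":[0,0,0],"twist":0,"claw":60},{"translation":[0,0,0],"twist":0,"claw":60},{"translation":[0,0,0],"twist":0,"claw":60},{"translation":[0,0,0],"twist":0,"claw":60},{"translation":[0,0,0.8],"twist":0,"claw":60},{"translation":[0,0,0.5],"twist":0,"claw":60},{"translation":[0,0,0.3],"twist":0,"claw":60}]'
python3 -m jog '[{"translation":[0,0,0],"twist":0,"claw":0},{"translation":[0,0,0],"twist":0,"claw":0},{"translation":[0,0,0],"twist":0,"claw":0},{"translation":[0,0,0],"twist":0,"claw":0},{"translation":[0,0,0],"twist":0,"claw":0},{"translation":[0,0,0],"twist":0,"claw":0},{"translation":[0,0,0],"twist":0,"claw":0},{"translation":[0,0,0],"twist":0,"claw":0},{"translation":[0,0,0],"twist":0,"claw":0},{"translation":[0,0,0],"twist":0,"claw":0},{"translation":[0,0,0],"twist":0,"claw":0}]' 35
```

```text
clock: 9.33
tool_pos: [0.4948, -0.3831, 0.1505]
eef_rot: [0.999, 0.035, -0.001, -0.001]
contact_force: [0.3, 0.5, 0.3]
opening: 0.603
clock: 10.25
tool_pos: [0.4961, -0.3843, 0.1532]
eef_rot: [0.999, 0.035, 0.001, 0.0]
contact_force: [1.1, 0.1, 3.8]
opening: 0.092
```

```bash
python3 -m jog '[{"translation":[0,0,0],"twist":0,"claw":0},{"translation":[0,0,0],"twist":0,"claw":0},{"translation":[0,0,-0.3],"twist":0,"claw":0},{"translation":[0,0,-0.5],"twist":0,"claw":0},{"translation":[0,0,-0.5],"twist":0,"claw":0},{"translation":[0,0,0],"twist":0,"claw":0},{"translation":[0,0,0],"twist":0,"claw":0}]'
python3 c.py z5.png 150 330 130 360 120
```

```text
clock: 10.83
tool_pos: [0.4954, -0.3844, 0.205]
eef_rot: [0.999, 0.035, 0.0, 0.0]
contact_force: [-0.3, 0.5, -3.1]
opening: 0.092
t 10.83 tcp [ 0.4954 -0.3844  0.205 ] open 0.092 F [-0.3  0.5 -3.1]
[[0.998, 0.07, 0.0], [0.07, -0.998, -0.001], [0.0, 0.001, -1.0]]
[ 0.378  0.762  0.388  1.613 -0.358  0.837 -0.59 ]
tcp pix [np.float64(201.01862176597277), np.float64(402.85699931738446)] [np.float64(185.18227863444793), np.float64(426.8661155867317)]
```

View pics/z5.png

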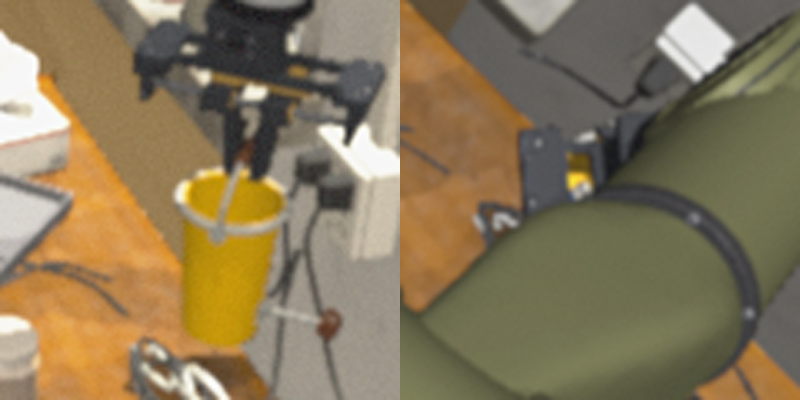

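The pail hangs from the gripper, with its underside about 50 mm up and Fz ≈ -3 N. I'll lift a bit more and carry it to the tray at (0.575, -0.03).

```bash
python3 -m jog '[{"translation":[0,0,-0.4],"twist":0,"claw":0},{"translation":[0,0,-0.35],"twist":0,"claw":0},{"translation":[0.05,-0.16,0],"twist":0,"claw":0},{"translation":[0.1,-0.32,0],"twist":0,"claw":0},{"translation":[0.145,-0.485,0],"twist":0,"claw":0},{"translation":[0.145,-0.485,0],"twist":0,"claw":0},{"translation":[0.145,-0.485,0],"twist":0,"claw":0},{"translation":[0.145,-0.485,0],"twist":0,"claw":0},{"translation":[0.145,-0.485,0],"twist":0,"claw":0},{"translation":[0.145,-0.485,0],"twist":0,"claw":0},{"translation":[0.145,-0.485,0],"twist":0,"claw":0},{"translation":[0.145,-0.485,0],"twist":0,"claw":0}]'
python3 -m jog '[{"translation":[0.145,-0.485,0],"twist":0,"claw":0},{"translation":[0.145,-0.485,0],"twist":0,"claw":0},{"translation":[0.145,-0.485,0],"twist":0,"claw":0},{"translation":[0.145,-0.485,0],"twist":0,"claw":0},{"translation":[0.145,-0.485,0],"twist":0,"claw":0},{"translation":[0.145,-0.485,0],"twist":0,"claw":0},{"translation":[0.145,-0.485,0],"twist":0,"claw":0},{"translation":[0.145,-0.485,0],"twist":0,"claw":0},{"translation":[0.08,-0.3,0],"twist":0,"claw":0},{"translation":[0.05,-0.16,0],"twist":0,"claw":0},{"translation":[0,0,0],"twist":0,"claw":0},{"translation":[0,0,0],"twist":0,"claw":0},{"translation":[0,0,0],"twist":0,"claw":0}]'
python3 c.py z6.png 50 150 60 200 200
```

```text
clock: 11.93
tool_pos: [0.5347, -0.203, 0.2328]
eef_rot: [0.999, 0.036, -0.002, -0.001]
contact_force: [-0.2, 0.1, -2.2]
opening: 0.094
clock: 13.02
tool_pos: [0.5742, -0.0314, 0.2346]
eef_rot: [0.999, 0.034, -0.0, 0.001]
contact_force: [0.1, -0.5, -2.9]
opening: 0.095
t 13.02 tcp [ 0.5742 -0.0314  0.2346] open 0.095 F [ 0.1 -0.5 -2.9]
[[0.998, 0.068, -0.0], [0.068, -0.998, -0.001], [-0.001, 0.001, -1.0]]
[-0.295  0.671  0.469  1.745 -0.392  0.82  -1.144]
tcp pix [np.float64(150.89402937036917), np.float64(304.1655937020243)] [np.float64(151.0242132864612), np.float64(283.1710382115306)]
```

View pics/z6.png

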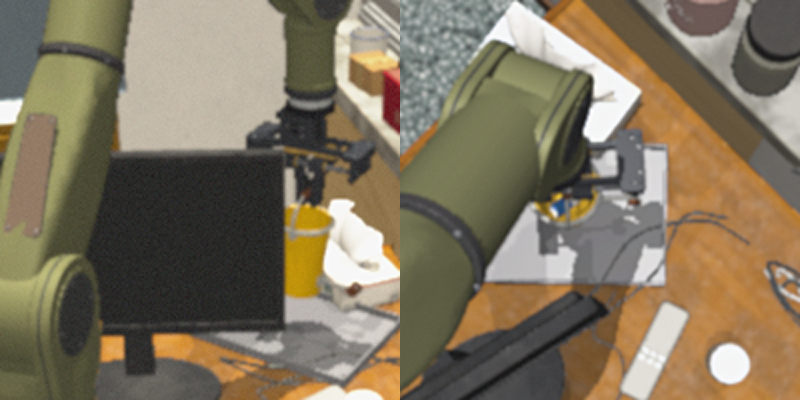

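```bash
python3 -m jog '[{"translation":[0,0,0.4],"twist":0,"claw":0},{"translation":[0,0,0.5],"twist":0,"claw":0},{"translation":[0,0,0.4],"twist":0,"claw":0},{"translation":[0,0,0.3],"twist":0,"claw":0},{"translation":[0,0,0.2],"twist":0,"claw":0},{"translation":[0,0,0],"twist":0,"claw":0},{"translation":[0,0,0],"twist":0,"claw":0}]'
python3 -m jog '[{"translation":[0,0,0.08],"twist":0,"claw":0},{"translation":[0,0,0],"twist":0,"claw":0},{"translation":[0,0,0],"twist":0,"claw":0}]'
```

```text
clock: 13.7
tool_pos: [0.5748, -0.0303, 0.1628]
eef_rot: [0.999, 0.035, -0.0, 0.0]
contact_force: [-0.3, -0.5, -2.0]
opening: 0.099
clock: 13.95
tool_pos: [0.575, -0.0297, 0.16]
eef_rot: [0.999, 0.035, 0.0, -0.0]
contact_force: [-0.4, -0.5, -2.0]
opening: 0.097
```

```bash
python3 -m jog '[{"translation":[0,0,0.1],"twist":0,"claw":0},{"translation":[0,0,0],"twist":0,"claw":0},{"translation":[0,0,0],"twist":0,"claw":0}]'
python3 -m jog '[{"translation":[0,0,0.08],"twist":0,"claw":0},{"translation":[0,0,0],"twist":0,"claw":0},{"translation":[0,0,0],"twist":0,"claw":0}]'
```

```text
clock: 14.2
tool_pos: [0.5754, -0.029, 0.1562]
eef_rot: [0.999, 0.036, 0.001, -0.0]
contact_force: [-0.5, 1.1, 4.1]
opening: 0.097
clock: 14.45
tool_pos: [0.576, -0.032, 0.154]
eef_rot: [0.999, 0.035, 0.002, 0.001]
contact_force: [-0.6, -2.1, 9.3]
opening: 0.089
```

```bash
python3 -m jog '[{"translation":[0,0,-0.06],"twist":0,"claw":0},{"translation":[0,0,0],"twist":0,"claw":60},{"translation":[0,0,0],"twist":0,"claw":60},{"translation":[0,0,0],"twist":0,"claw":60},{"translation":[0,0,0],"twist":0,"claw":60},{"translation":[0,0,0],"twist":0,"claw":60},{"translation":[0,0,0],"twist":0,"claw":60},{"translation":[0,0,0],"twist":0,"claw":60},{"translation":[0,0,0],"twist":0,"claw":60},{"translation":[0,0,-0.3],"twist":0,"claw":60},{"translation":[0,0,-0.6],"twist":0,"claw":60},{"translation":[0,0,-1],"twist":0,"claw":60},{"translation":[0,0,-1],"twist":0,"claw":60},{"translation":[0,0,-1],"twist":0,"claw":60},{"translation":[0,0,-1],"twist":0,"claw":60}]'
python3 - <<'E'
from h import *
st()
a=snap('side');b=snap('top')
for l in ['pail_mid','bail_grip','tip_knob','pail','eraser_mid']:
    p=r.spot_point(l,'side');q=r.spot_point(l,'top')
    f=lambda x:[(np.round(i['location'],1).tolist(),round(i['confidence'],2)) for i in x[:2]]
    print(l,f(p),f(q), *( [np.round(v,4) for v in tri(a,p[0]['location'],b,q[0]['location'])] if p and q else []))
E
python3 c.py z7.png 100 250 100 230 120
```

```text
clock: 15.7
tool_pos: [0.5742, -0.0298, 0.3527]
eef_rot: [0.999, 0.035, -0.0, 0.0]
contact_force: [0.2, 0.3, 0.1]
opening: 0.598
t 15.7 tcp [ 0.5742 -0.0298  0.3527] open 0.598 F [0.2 0.3 0.1]
[[0.998, 0.07, -0.0], [0.07, -0.998, -0.0], [-0.0, 0.0, -1.0]]
pail_mid [([198.0, 296.2], 0.61)] [([160.1, 282.2], 0.95), ([161.1, 281.7], 0.72)] [ 0.5776 -0.0066  0.0554] [0.0051 0.0051]
bail_grip [([167.6, 303.4], 0.43)] [([157.7, 283.8], 0.64)] [ 0.5681 -0.0297  0.1789] [0.0024 0.0024]
tip_knob [([212.9, 325.0], 0.91)] [([160.7, 318.7], 0.77)] [ 0.5805 -0.1116  0.03  ] [0.0044 0.0044]
pail [([213.6, 298.2], 0.81)] [([165.8, 286.2], 0.6)] [ 0.5701 -0.0155  0.0015] [0.0025 0.0025]
eraser_mid [] [([162.4, 282.0], 0.46)]
t 16.3 tcp [ 0.5744 -0.0296  0.3499] open 0.6 F [-0.  -0.6  0.5]
[[0.998, 0.071, -0.002], [0.071, -0.998, -0.0], [-0.002, -0.0, -1.0]]
[-0.343  0.551  0.546  1.584 -0.31   1.095 -1.219]
tcp pix [np.float64(115.65143604923357), np.float64(303.94394986187876)] [np.float64(141.28066482790976), np.float64(277.0911796582734)]
```

View pics/z7.png

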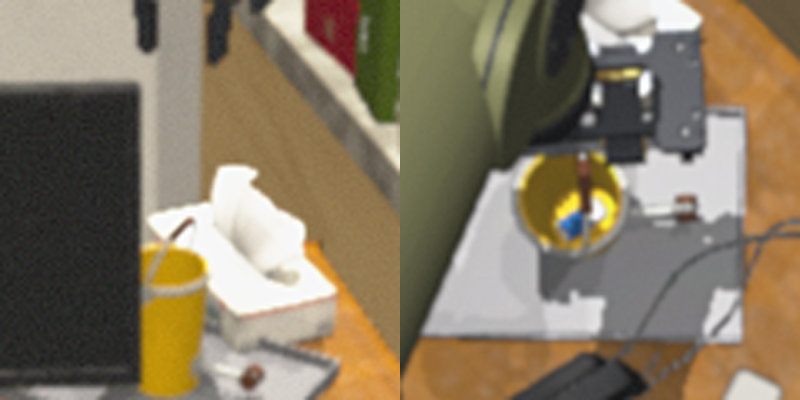

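The pail stands upright in the tray with the eraser inside. The knob is at side (325,213) and top (316,162). I'll compute its position.

```bash
python3 - <<'E'
from h import *
a=snap('side');b=snap('top')
t=b['img'][150:175,300:335].astype(int); m=(t[...,0]-t[...,1]>25)&(t[...,0]<190)&(t[...,1]<110)
ys,xs=np.nonzero(m);print('top brown',len(ys),ys.mean()+150,xs.mean()+300,ys.min()+150,ys.max()+150,xs.min()+300,xs.max()+300)
t=a['img'][203:224,315:336].astype(int); m2=(t[...,0]-t[...,1]>25)&(t[...,0]<190)&(t[...,1]<110)
y2,x2=np.nonzero(m2);print('side brown',len(y2),y2.mean()+203,x2.mean()+315)
for tp in [(162.4,315.8),(160.7,318.7),(ys.mean()+150,xs.mean()+300)]:
    print(np.round(at_z(b,tp,.032),4), np.round(at_z(a,(213,325),.032),4))
print(np.round(at_z(a,(y2.mean()+203,x2.mean()+315),.032),4))
s,Rm=st()
E
```

```text
top brown 8 164.125 322.125 159 174 314 334
side brown 16 212.875 324.625
[ 0.5773 -0.1071  0.032 ] [ 0.5746 -0.1097  0.032 ]
[ 0.5824 -0.1155  0.032 ] [ 0.5746 -0.1097  0.032 ]
[ 0.5723 -0.1256  0.032 ] [ 0.5746 -0.1097  0.032 ]
[ 0.5747 -0.1083  0.032 ]
t 16.5 tcp [ 0.5747 -0.0297  0.3505] open 0.599 F [ 0.4 -0.1 -0.1]
[[0.998, 0.071, -0.0], [0.071, -0.998, -0.0], [-0.0, -0.0, -1.0]]
```

```bash
python3 -m jog '[{"translation":[0,0,0],"twist":-1,"claw":60},{"translation":[0,0,0],"twist":-1,"claw":60},{"translation":[0,0,0],"twist":-1,"claw":60},{"translation":[0,0,0],"twist":-1,"claw":60},{"translation":[0,0,0],"twist":-1,"claw":60},{"translation":[0,0,0],"twist":-1,"claw":60},{"translation":[0,0,0],"twist":-1,"claw":60},{"translation":[0,0,0],"twist":-1,"claw":60},{"translation":[0,0,0],"twist":-1,"claw":60},{"translation":[0,0,0],"twist":-1,"claw":60},{"translation":[0,0,0],"twist":-1,"claw":60},{"translation":[0,0,0],"twist":-1,"claw":60},{"translation":[0,0,0],"twist":-1,"claw":60},{"translation":[0,0,0],"twist":-1,"claw":60},{"translation":[0,0,0],"twist":-0.8,"claw":60},{"translation":[-0.7,0,0],"twist":0,"claw":60},{"translation":[-0.7,0,0],"twist":0,"claw":60},{"translation":[-0.65,0,0],"twist":0,"claw":60},{"translation":[0,0,1],"twist":0,"claw":60},{"translation":[0,0,1],"twist":0,"claw":60}]'
python3 -m jog '[{"translation":[0,0,1],"twist":0,"claw":60},{"translation":[0,0,1],"twist":0,"claw":60},{"translation":[0,0,0.5],"twist":0,"claw":60},{"translation":[0,0,0.4],"twist":0,"claw":60},{"translation":[0,0,0],"twist":0,"claw":60},{"translation":[0,0,0],"twist":0,"claw":60}]'
python3 c.py z8.png 60 200 90 220 160; python3 - <<'E'
from h import *
a=snap('side');b=snap('top')
p=r.spot_point('tip_knob','side');q=r.spot_point('tip_knob','top');print(p[:1],q[:1])
if p: print(at_z(a,p[0]['location'],.032))
E
```

```text
clock: 18.17
tool_pos: [0.5806, -0.1149, 0.2721]
eef_rot: [0.691, 0.723, 0.002, 0.004]
contact_force: [0.4, 1.4, -1.2]
opening: 0.6
clock: 18.67
tool_pos: [0.5786, -0.1116, 0.1543]
eef_rot: [0.689, 0.724, -0.0, -0.001]
contact_force: [0.1, -0.6, 0.3]
opening: 0.601
t 18.67 tcp [ 0.5786 -0.1116  0.1543] open 0.601 F [ 0.1 -0.6  0.3]
[[-0.05, 0.999, -0.001], [0.999, 0.05, 0.0], [0.0, -0.001, -1.0]]
[ 0.073  0.753  0.069  1.762 -0.08   0.631  0.237]
tcp pix [np.float64(179.51499912611789), np.float64(327.2350544560646)] [np.float64(154.92403869066942), np.float64(316.78932251108506)]
[{'location': [213.7, 324.2], 'confidence': 0.79}] []
[ 0.569681   -0.10933485  0.032     ]
```

View pics/z8.png

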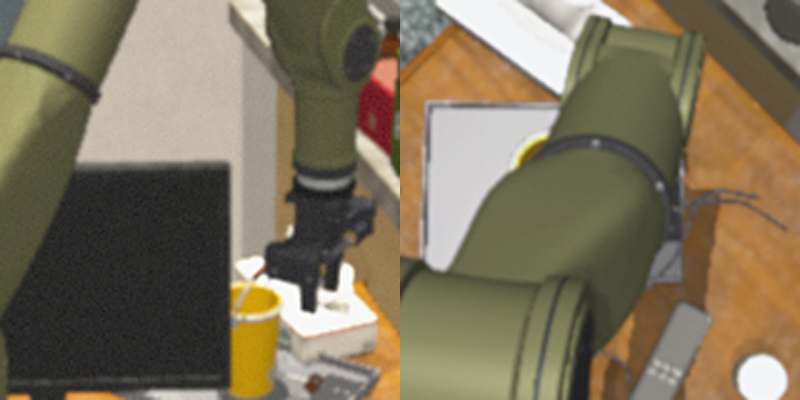

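The knob is at about crop (315,383) and the fingers are above it with the tool clear of bail, pail and monitor. Descending to the knob.

```bash
python3 -m jog '[{"translation":[0,-0.05,0.8],"twist":0,"claw":60},{"translation":[0,0,0.8],"twist":0,"claw":60},{"translation":[0,0,0.7],"twist":0,"claw":60},{"translation":[0,0,0.5],"twist":0,"claw":60},{"translation":[0,0,0.4],"twist":0,"claw":60},{"translation":[0,0,0],"twist":0,"claw":60},{"translation":[0,0,0],"twist":0,"claw":60}]'
python3 c.py z9.png 130 260 90 220 110
```

```text
clock: 19.55
tool_pos: [0.5768, -0.1117, 0.0267]
eef_rot: [0.689, 0.724, -0.0, -0.0]
contact_force: [0.0, 0.2, 0.2]
opening: 0.604
t 19.55 tcp [ 0.5768 -0.1117  0.0267] open 0.604 F [0.  0.2 0.2]
[[-0.05, 0.999, -0.001], [0.999, 0.05, 0.0], [0.0, -0.001, -1.0]]
[ 0.09   0.954  0.04   1.814 -0.09   0.376  0.247]
tcp pix [np.float64(214.2248139562962), np.float64(325.808692278923)] [np.float64(162.86596904169056), np.float64(317.3930058540598)]
```

View pics/z9.png

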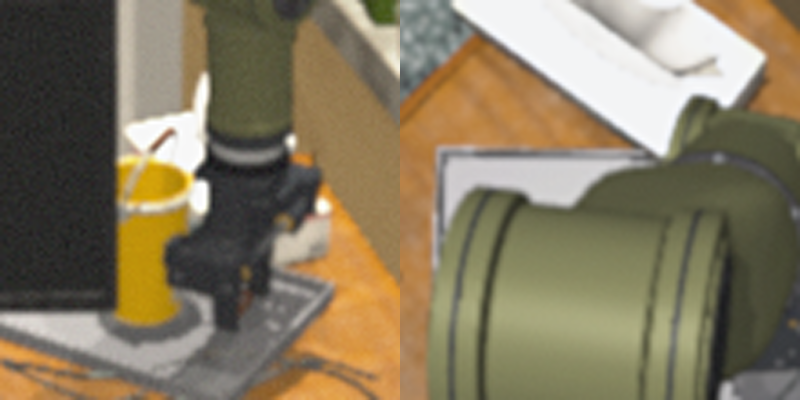

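The fingers straddle the knob at about (238,300), and the pail is undisturbed. Going lower by 12 mm and gripping.

```bash
python3 -m jog '[{"translation":[0,0,0.32],"twist":0,"claw":60},{"translation":[0,0,0],"twist":0,"claw":60},{"translation":[0,0,0],"twist":0,"claw":0},{"translation":[0,0,0],"twist":0,"claw":0},{"translation":[0,0,0],"twist":0,"claw":0},{"translation":[0,0,0],"twist":0,"claw":0},{"translation":[0,0,0],"twist":0,"claw":0},{"translation":[0,0,0],"twist":0,"claw":0},{"translation":[0,0,0],"twist":0,"claw":0},{"translation":[0,0,0],"twist":0,"claw":0},{"translation":[0,0,0],"twist":0,"claw":0},{"translation":[0,0,0],"twist":0,"claw":0},{"translation":[0,0,0],"twist":0,"claw":0}]' 45
python3 -m jog '[{"translation":[0,0,-0.2],"twist":0,"claw":0},{"translation":[0,0,-0.3],"twist":0,"claw":0},{"translation":[0,0,-0.3],"twist":0,"claw":0},{"translation":[0,0,0],"twist":0,"claw":0}]'
```

```text
clock: 20.73
tool_pos: [0.5769, -0.1117, 0.014]
eef_rot: [0.689, 0.724, 0.0, 0.0]
contact_force: [0.2, 0.0, 1.2]
opening: 0.244
clock: 21.07
tool_pos: [0.5779, -0.1117, 0.0487]
eef_rot: [0.689, 0.725, 0.001, 0.001]
contact_force: [-0.6, -1.3, 0.2]
opening: 0.242
```

```bash
python3 -m jog '[{"translation":[0,0,-0.3],"twist":0,"claw":0},{"translation":[0,0,-0.3],"twist":0,"claw":0},{"translation":[0,0,-0.3],"twist":0,"claw":0},{"translation":[0,0,-0.3],"twist":0,"claw":0},{"translation":[0,0,-0.3],"twist":0,"claw":0},{"translation":[0,0,-0.3],"twist":0,"claw":0},{"translation":[0,0,-0.3],"twist":0,"claw":0},{"translation":[0,0,-0.3],"twist":0,"claw":0},{"translation":[0,0,-0.3],"twist":0,"claw":0},{"translation":[0,0,-0.3],"twist":0,"claw":0},{"translation":[0,0,-0.3],"twist":0,"claw":0},{"translation":[0,0,-0.3],"twist":0,"claw":0},{"translation":[0,0,-0.3],"twist":0,"claw":0},{"translation":[0,0,-0.3],"twist":0,"claw":0},{"translation":[0,0,-0.3],"twist":0,"claw":0},{"translation":[0,0,-0.2],"twist":0,"claw":0},{"translation":[0,0,0],"twist":0,"claw":0},{"translation":[0,0,0],"twist":0,"claw":0},{"translation":[0,0,0],"twist":0,"claw":0},{"translation":[0,0,0],"twist":0,"claw":0}]'
cat > d.py <<'E'
from h import *
import sys
st()
a=snap('side','d_s%s.png'%sys.argv[1]);b=snap('top','d_t%s.png'%sys.argv[1])
for l in ['eraser_mid','pail_mid','pail','tip_knob','bail_grip','handset','small_jar','enamel_mug']:
    p=r.spot_point(l,'side');q=r.spot_point(l,'top')
    f=lambda x:[(np.round(i['location'],1).tolist(),round(i['confidence'],2)) for i in x[:2]]
    print(l,f(p),f(q), *( [np.round(v,4) for v in tri(a,p[0]['location'],b,q[0]['location'])] if p and q else []))
    if l=='eraser_mid':
        for s,x in ((a,p),(b,q)):
            if x: print('  floor',np.round(at_z(s,x[0]['location'],.01),3))
# blue pixels
for n,s in (('side',a),('top',b)):
    t=s['img'].astype(int);m=(t[...,2]-t[...,0]>50)&(t[...,2]>90)
    ys,xs=np.nonzero(m)
    for k in range(1,(c:=cv2.connectedComponentsWithStats(m.astype(np.uint8)))[0]):
        if c[2][k][4]>=4: print(n,'blue',c[2][k].tolist(),np.round(at_z(s,c[3][k][::-1],.01),3))
E
python3 d.py 1
```

```text
clock: 22.73
tool_pos: [0.5761, -0.1117, 0.2331]
eef_rot: [0.689, 0.724, -0.001, -0.001]
contact_force: [0.1, 0.0, -1.5]
opening: 0.241
t 22.73 tcp [ 0.5761 -0.1117  0.2331] open 0.241 F [ 0.1  0.  -1.5]
[[-0.05, 0.999, -0.002], [0.999, 0.05, 0.0], [0.0, -0.002, -1.0]]
eraser_mid [([223.0, 320.8], 0.58)] [([156.3, 332.4], 0.33)] [ 0.5834 -0.128  -0.0018] [0.0332 0.0332]
  floor [ 0.546 -0.11   0.01 ]
  floor [ 0.599 -0.156  0.01 ]
pail_mid [([182.1, 333.4], 0.57)] [([152.6, 332.2], 0.79)] [ 0.5799 -0.1434  0.1545] [0.0098 0.0098]
pail [([174.9, 349.7], 0.65)] [([150.9, 349.6], 0.85)] [ 0.5802 -0.1907  0.1924] [0.0047 0.0047]
tip_knob [([151.1, 326.1], 0.94), ([212.5, 297.8], 0.33)] []
bail_grip [([199.3, 312.2], 0.47)] []
handset [([258.1, 300.3], 0.7)] [([234.8, 324.8], 0.79)] [ 3.664e-01 -1.357e-01  1.000e-04] [0.0015 0.0015]
small_jar [([273.2, 329.0], 0.66)] [([239.9, 362.6], 0.76)] [ 0.3499 -0.2438 -0.0005] [0.003 0.003]
enamel_mug [] [([160.4, 198.5], 0.84)]
side blue [318, 224, 7, 6, 25] [ 0.532 -0.119  0.01 ]
side blue [337, 298, 23, 6, 54] [ 0.26  -0.341  0.01 ]
side blue [336, 307, 23, 11, 143] [ 0.22  -0.357  0.01 ]
side blue [414, 312, 19, 8, 27] [ 0.308 -0.531  0.01 ]
top blue [186, 141, 4, 1, 4] [0.644 0.279 0.01 ]
top blue [156, 206, 2, 3, 4] [0.445 0.368 0.01 ]
top blue [0, 384, 11, 16, 99] [-0.1    0.797  0.01 ]
```

The pail hangs mouth down with its underside at about (0.58, -0.19, 0.19). The eraser's blue shows below it, at a spot that fits the tray floor near (0.54, -0.115). I'll shift the pail +y by 0.13, so that it comes down inside the tray clear of the eraser, and check.

```bash
python3 -m jog '[{"translation":[0.1,0,0],"twist":0,"claw":0},{"translation":[0.2,0,0],"twist":0,"claw":0},{"translation":[0.25,0,0],"twist":0,"claw":0},{"translation":[0.25,0,0],"twist":0,"claw":0},{"translation":[0.25,0,0],"twist":0,"claw":0},{"translation":[0.25,0,0],"twist":0,"claw":0},{"translation":[0.25,0,0],"twist":0,"claw":0},{"translation":[0.25,0,0],"twist":0,"claw":0},{"translation":[0.25,0,0],"twist":0,"claw":0},{"translation":[0.25,0,0],"twist":0,"claw":0},{"translation":[0.25,0,0],"twist":0,"claw":0},{"translation":[0.25,0,0],"twist":0,"claw":0},{"translation":[0.25,0,0],"twist":0,"claw":0},{"translation":[0.25,0,0],"twist":0,"claw":0},{"translation":[0.15,0,0],"twist":0,"claw":0},{"translation":[0.1,0,0],"twist":0,"claw":0},{"translation":[0,0,0],"twist":0,"claw":0},{"translation":[0,0,0],"twist":0,"claw":0},{"translation":[0,0,0],"twist":0,"claw":0}]'
python3 d.py 2; python3 c.py z10.png 100 250 110 230 130
```

```text
clock: 25.22
tool_pos: [0.5698, 0.0294, 0.2339]
eef_rot: [0.69, 0.724, -0.0, 0.0]
contact_force: [-0.3, 0.1, -2.3]
opening: 0.24
t 25.22 tcp [0.5698 0.0294 0.2339] open 0.24 F [-0.3  0.1 -2.3]
[[-0.049, 0.999, 0.0], [0.999, 0.049, -0.001], [-0.001, 0.0, -1.0]]
eraser_mid [([222.2, 320.3], 0.43)] [([177.7, 316.8], 0.58)] [ 0.5346 -0.1118  0.0204] [0.002 0.002]
  floor [ 0.549 -0.106  0.01 ]
  floor [ 0.535 -0.11   0.01 ]
pail_mid [([172.5, 289.3], 0.86)] [([157.2, 271.8], 0.79), ([236.5, 325.4], 0.27)] [0.5699 0.0126 0.1488] [0.0064 0.0064]
pail [([167.5, 306.3], 0.72)] [([153.3, 288.2], 0.93), ([240.3, 364.0], 0.71)] [ 0.5784 -0.0379  0.1767] [0.0007 0.0007]
tip_knob [([213.8, 295.2], 0.62)] [([151.7, 256.9], 0.89)] [ 0.6346  0.0619 -0.0592] [0.0217 0.0217]
bail_grip [] [([158.3, 274.0], 0.61)]
handset [([258.0, 300.5], 0.81)] [([235.1, 327.3], 0.78)] [ 0.3643 -0.1407  0.0038] [0.0013 0.0013]
small_jar [([273.5, 333.0], 0.87)] [([237.4, 361.0], 0.6)] [ 0.3598 -0.2451 -0.0084] [0.003 0.003]
enamel_mug [] []
side blue [317, 223, 8, 7, 30] [ 0.531 -0.118  0.01 ]
side blue [337, 298, 22, 6, 51] [ 0.259 -0.341  0.01 ]
side blue [336, 307, 23, 11, 143] [ 0.219 -0.357  0.01 ]
side blue [412, 312, 4, 2, 5] [ 0.306 -0.506  0.01 ]
side blue [417, 313, 16, 7, 19] [ 0.309 -0.535  0.01 ]
top blue [315, 175, 8, 9, 53] [ 0.531 -0.115  0.01 ]
top blue [0, 384, 12, 16, 100] [-0.1    0.797  0.01 ]
t 26.12 tcp [0.5697 0.0302 0.2339] open 0.243 F [-0.5 -0.4 -2.1]
[[-0.05, 0.999, 0.0], [0.999, 0.05, 0.0], [0.0, 0.0, -1.0]]
[-0.197  0.622  0.106  1.749 -0.088  0.775  0.002]
tcp pix [np.float64(147.2040588974878), np.float64(286.2694762100087)] [np.float64(152.82706409368888), np.float64(257.83991173268214)]
```

View pics/z10.png

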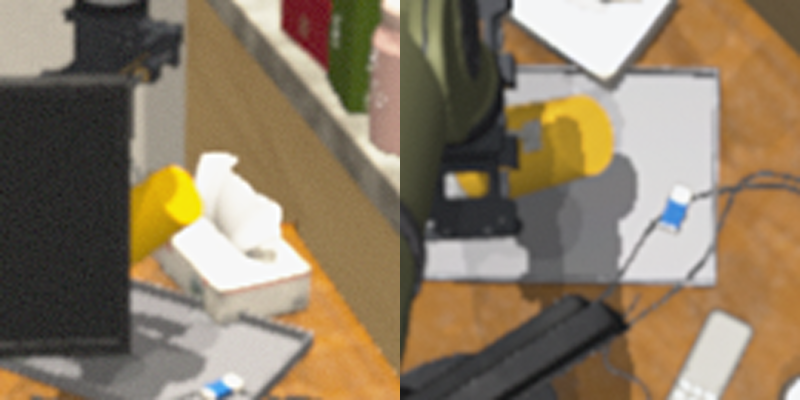

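The eraser is out and lies in the tray at (0.532, -0.113), and the pail hangs tipped with its bottom at y ≈ -0.04. I'll shift it back 45 mm so that it lies fully inside the tray, then lower it.

```bash
python3 -m jog '[{"translation":[-0.2,0,0],"twist":0,"claw":0},{"translation":[-0.25,0,0],"twist":0,"claw":0},{"translation":[-0.25,0,0],"twist":0,"claw":0},{"translation":[-0.25,0,0],"twist":0,"claw":0},{"translation":[-0.15,0,0],"twist":0,"claw":0},{"translation":[0,0,0.2],"twist":0,"claw":0},{"translation":[0,0,0.2],"twist":0,"claw":0},{"translation":[0,0,0.2],"twist":0,"claw":0},{"translation":[0,0,0.2],"twist":0,"claw":0},{"translation":[0,0,0.2],"twist":0,"claw":0},{"translation":[0,0,0.2],"twist":0,"claw":0},{"translation":[0,0,0.2],"twist":0,"claw":0},{"translation":[0,0,0.2],"twist":0,"claw":0},{"translation":[0,0,0.2],"twist":0,"claw":0},{"translation":[0,0,0],"twist":0,"claw":0},{"translation":[0,0,0],"twist":0,"claw":0}]'
python3 d.py 3|grep -E '^t |pail|bail|knob'
```

```text
clock: 27.55
tool_pos: [0.5717, -0.0138, 0.1614]
eef_rot: [0.689, 0.724, -0.0, -0.0]
contact_force: [-0.9, 0.1, -2.2]
opening: 0.244
t 27.55 tcp [ 0.5717 -0.0138  0.1614] open 0.244 F [-0.9  0.1 -2.2]
pail_mid [([194.8, 305.5], 0.63)] [([160.3, 292.3], 0.94)] [ 0.5748 -0.0398  0.0793] [0.0023 0.0023]
pail [([187.7, 319.6], 0.86)] [([155.8, 309.4], 0.73)] [ 0.5808 -0.0882  0.117 ] [0.0033 0.0033]
tip_knob [([167.0, 297.3], 0.59)] [([154.8, 277.5], 0.76)] [ 0.5746 -0.0089  0.1724] [0.0019 0.0019]
bail_grip [] [([239.4, 362.7], 0.38)]
```

```bash
python3 -m jog '[{"translation":[0,0,0.15],"twist":0,"claw":0},{"translation":[0,0,0.15],"twist":0,"claw":0},{"translation":[0,0,0.15],"twist":0,"claw":0},{"translation":[0,0,0.15],"twist":0,"claw":0},{"translation":[0,0,0],"twist":0,"claw":0}]'
python3 -m jog '[{"translation":[0,0,0.1],"twist":0,"claw":0},{"translation":[0,0,0.1],"twist":0,"claw":0},{"translation":[0,0,0.1],"twist":0,"claw":0},{"translation":[0,0,0],"twist":0,"claw":0}]'
python3 d.py 4|grep -E '^t |pail|bail|knob'
```

```text
clock: 28.87
tool_pos: [0.5826, -0.0113, 0.1458]
eef_rot: [0.689, 0.725, 0.01, 0.008]
contact_force: [1.3, 3.9, 44.0]
opening: 0.224
clock: 29.2
tool_pos: [0.5803, -0.0114, 0.1325]
eef_rot: [0.689, 0.725, 0.008, 0.006]
contact_force: [0.5, 4.5, 36.8]
opening: 0.232
t 29.2 tcp [ 0.5803 -0.0114  0.1325] open 0.232 F [ 0.5  4.5 36.8]
pail_mid [([197.1, 305.9], 0.9)] [([158.5, 290.6], 0.59)] [ 0.5829 -0.0351  0.0648] [0.0008 0.0008]
pail [([186.2, 318.4], 0.85)] [([155.4, 307.6], 0.93)] [ 0.5813 -0.0835  0.1209] [0.0032 0.0032]
tip_knob [([167.5, 297.4], 0.83)] [([153.8, 276.4], 0.84)] [ 0.5783 -0.0063  0.1682] [0.0012 0.0012]
bail_grip [] []
```

The pail came down standing on its far rim and the bail, with the knob between the two contacts, so it jams (37–44 N at the wrist). I'll lift, move +y, and then lay it over by drawing the knob back along -y.

```bash
python3 -m jog '[{"translation":[0,0,-0.4],"twist":0,"claw":0},{"translation":[0,0,-0.5],"twist":0,"claw":0},{"translation":[0,0,-0.4],"twist":0,"claw":0},{"translation":[0.15,0,0],"twist":0,"claw":0},{"translation":[0.3,0,0],"twist":0,"claw":0},{"translation":[0.35,0,0],"twist":0,"claw":0},{"translation":[0.35,0,0],"twist":0,"claw":0},{"translation":[0.35,0,0],"twist":0,"claw":0},{"translation":[0.35,0,0],"twist":0,"claw":0},{"translation":[0.35,0,0],"twist":0,"claw":0},{"translation":[0.25,0,0],"twist":0,"claw":0},{"translation":[0.15,0,0],"twist":0,"claw":0},{"translation":[0,0,0],"twist":0,"claw":0},{"translation":[0,0,0],"twist":0,"claw":0}]'
python3 d.py 5|grep -E '^t |pail|bail|knob'
```

```text
clock: 31.27
tool_pos: [0.5664, 0.0901, 0.1773]
eef_rot: [0.689, 0.725, -0.001, -0.0]
contact_force: [0.3, -0.5, -2.0]
opening: 0.235
t 31.27 tcp [0.5664 0.0901 0.1773] open 0.235 F [ 0.3 -0.5 -2. ]
pail_mid [] [([160.1, 254.1], 0.6)]
pail [([170.3, 287.5], 0.55)] [([159.1, 270.0], 0.81)] [0.5634 0.0157 0.1589] [0.0061 0.0061]
tip_knob [] [([154.6, 232.1], 0.76), ([241.7, 363.3], 0.25)]
bail_grip [] []
```

```bash
python3 -m jog '[{"translation":[0,0,0.3],"twist":0,"claw":0},{"translation":[0,0,0.3],"twist":0,"claw":0},{"translation":[0,0,0.25],"twist":0,"claw":0},{"translation":[-0.3,0.05,0.05],"twist":0,"claw":0},{"translation":[-0.35,0.05,0.05],"twist":0,"claw":0},{"translation":[-0.35,0.05,0.05],"twist":0,"claw":0},{"translation":[-0.35,0.05,0.05],"twist":0,"claw":0},{"translation":[0,0,0],"twist":0,"claw":0}]'
python3 d.py 6|grep -E '^t |pail|bail|knob'
```

```text
clock: 32.83
tool_pos: [0.5781, 0.0312, 0.1359]
eef_rot: [0.691, 0.722, -0.001, 0.001]
contact_force: [0.1, -0.2, -2.6]
opening: 0.232
t 32.83 tcp [0.5781 0.0312 0.1359] open 0.232 F [ 0.1 -0.2 -2.6]
pail_mid [([187.3, 293.2], 0.56)] [([157.4, 282.3], 0.72)] [ 0.575  -0.005   0.0969] [0.0121 0.0121]
pail [([187.1, 309.8], 0.55), ([187.6, 294.6], 0.35)] [([155.3, 288.1], 0.8), ([153.7, 260.5], 0.34)] [ 0.5896 -0.0372  0.0998] [0.0064 0.0064]
tip_knob [([163.1, 283.4], 0.97)] [([154.6, 260.1], 0.63)] [0.5732 0.0382 0.1742] [0.0048 0.0048]
bail_grip [([182.9, 308.2], 0.64)] []
```

```bash
python3 -m jog '[{"translation":[0.35,0,-0.05],"twist":0,"claw":0},{"translation":[0.4,0,0],"twist":0,"claw":0},{"translation":[0.4,0,0],"twist":0,"claw":0},{"translation":[0.3,0,0],"twist":0,"claw":0},{"translation":[0,0,0.1],"twist":0,"claw":0},{"translation":[0,0,0.1],"twist":0,"claw":0},{"translation":[0,0,0.0],"twist":0,"claw":0}]'
python3 -m jog '[{"translation":[0,0,0.1],"twist":0,"claw":0},{"translation":[0,0,0],"twist":0,"claw":0}]'
```

```text
clock: 34.32
tool_pos: [0.5756, 0.0942, 0.1302]
eef_rot: [0.69, 0.724, 0.001, 0.001]
contact_force: [-0.1, 1.0, 3.4]
opening: 0.232
clock: 34.48
tool_pos: [0.5788, 0.0956, 0.129]
eef_rot: [0.689, 0.724, 0.005, 0.002]
contact_force: [-0.5, 3.5, 18.5]
opening: 0.235
```

```bash
python3 -m jog '[{"translation":[-0.3,0,-0.1],"twist":0,"claw":0},{"translation":[-0.3,0,0],"twist":0,"claw":0},{"translation":[-0.3,0,0],"twist":0,"claw":0},{"translation":[-0.3,0,0.02],"twist":0,"claw":0},{"translation":[-0.3,0,0.05],"twist":0,"claw":0},{"translation":[-0.3,0,0.07],"twist":0,"claw":0},{"translation":[0,0,0],"twist":0,"claw":0}]'
python3 d.py 7|grep -E '^t |pail|bail|knob'
```

```text
clock: 35.07
tool_pos: [0.582, 0.0143, 0.1275]
eef_rot: [0.692, 0.722, 0.001, 0.005]
contact_force: [1.1, -5.8, 20.3]
opening: 0.237
t 35.07 tcp [0.582  0.0143 0.1275] open 0.237 F [ 1.1 -5.8 20.3]
pail_mid [([192.2, 288.2], 0.62)] [([160.5, 270.0], 0.59)] [0.5752 0.0248 0.0694] [0.003 0.003]
pail [([193.0, 305.5], 0.78)] [([157.5, 291.5], 0.75)] [ 0.5819 -0.0368  0.0815] [0.0033 0.0033]
tip_knob [] [([155.7, 263.9], 0.79)]
bail_grip [] []
```

The pail is going over: its axis is now about 11° from level. I'll continue the arc.

```bash
python3 -m jog '[{"translation":[-0.3,0,0.05],"twist":0,"claw":0},{"translation":[-0.3,0,0.1],"twist":0,"claw":0},{"translation":[-0.3,0,0.15],"twist":0,"claw":0},{"translation":[-0.3,0,0.15],"twist":0,"claw":0},{"translation":[0,0,0],"twist":0,"claw":0}]'
python3 d.py 8|grep -E '^t |pail|bail|knob|eraser|floor'
```

```text
clock: 36.38
tool_pos: [0.5819, -0.0342, 0.1071]
eef_rot: [0.693, 0.721, -0.001, 0.004]
contact_force: [1.2, -7.4, 11.5]
opening: 0.233
t 36.38 tcp [ 0.5819 -0.0342  0.1071] open 0.233 F [ 1.2 -7.4 11.5]
eraser_mid [([222.0, 320.0], 0.66)] [([177.2, 318.2], 0.47)] [ 0.5347 -0.1136  0.0218] [0.0006 0.0006]
  floor [ 0.55  -0.105  0.01 ]
  floor [ 0.536 -0.114  0.01 ]
pail_mid [([197.9, 295.3], 0.61)] [([160.7, 277.5], 0.54)] [0.5787 0.0031 0.0523] [0.0003 0.0003]
pail [([205.8, 312.5], 0.9)] [([160.1, 299.0], 0.63)] [ 0.5831 -0.0586  0.0386] [0.0004 0.0004]
tip_knob [([173.6, 304.8], 0.61)] [([156.0, 287.6], 0.6)] [ 0.5749 -0.0346  0.1557] [0.0007 0.0007]
bail_grip [] []
```

It lies on its side: underside centre at z 0.039, middle at 0.052, bottom at y ≈ -0.06. Opening gently.

```bash
python3 -m jog '[{"translation":[0,0,-0.15],"twist":0,"claw":0},{"translation":[0,0,0],"twist":0,"claw":35},{"translation":[0,0,0],"twist":0,"claw":40},{"translation":[0,0,0],"twist":0,"claw":45},{"translation":[0,0,0],"twist":0,"claw":50},{"translation":[0,0,0],"twist":0,"claw":55},{"translation":[0,0,0],"twist":0,"claw":60},{"translation":[0,0,0],"twist":0,"claw":70},{"translation":[0,0,0],"twist":0,"claw":80},{"translation":[0,0,0],"twist":0,"claw":80},{"translation":[0,0,0],"twist":0,"claw":80}]'
python3 d.py 9|grep -E '^t |pail|bail|knob'
```

```text
clock: 38.2
tool_pos: [0.5805, -0.0253, 0.1123]
eef_rot: [0.689, 0.725, 0.0, -0.0]
contact_force: [-0.2, -0.0, 0.3]
opening: 0.797
t 38.2 tcp [ 0.5805 -0.0253  0.1123] open 0.797 F [-0.2 -0.   0.3]
pail_mid [([199.4, 297.3], 0.79)] [([159.1, 281.7], 0.79)] [ 0.5827 -0.0058  0.0471] [0.0033 0.0033]
pail [([209.7, 315.9], 0.6), ([256.1, 302.4], 0.26)] [([158.3, 304.6], 0.56)] [ 0.5893 -0.0716  0.0243] [0.0026 0.0026]
tip_knob [([181.0, 314.3], 0.7)] [([148.1, 298.8], 0.51)] [ 0.6004 -0.0591  0.1235] [0.0039 0.0039]
bail_grip [] [([158.9, 304.7], 0.52)]
```

```bash
python3 -m jog '[{"translation":[0,0,-0.2],"twist":0,"claw":80},{"translation":[0,0,-0.5],"twist":0,"claw":80},{"translation":[0,0,-1],"twist":0,"claw":80},{"translation":[0,0,-1],"twist":0,"claw":80},{"translation":[0,0,-1],"twist":0,"claw":80},{"translation":[0,0,-1],"twist":0,"claw":80},{"translation":[0,0,0],"twist":0,"claw":80}]'
python3 d.py 10
```

```text
clock: 39.68
tool_pos: [0.5849, -0.0258, 0.3091]
eef_rot: [0.69, 0.724, 0.006, 0.006]
contact_force: [1.8, -0.3, 0.2]
opening: 0.796
t 39.68 tcp [ 0.5849 -0.0258  0.3091] open 0.796 F [ 1.8 -0.3  0.2]
[[-0.049, 0.999, 0.016], [0.999, 0.049, 0.0], [-0.001, 0.016, -1.0]]
eraser_mid [([223.7, 318.7], 0.65)] [([176.0, 316.3], 0.64), ([163.9, 280.7], 0.3)] [ 0.5393 -0.1074  0.0105] [0.0012 0.0012]
  floor [ 0.539 -0.106  0.01 ]
  floor [ 0.54  -0.108  0.01 ]
pail_mid [([198.4, 296.8], 0.87)] [([160.2, 284.0], 0.67)] [ 0.5767 -0.0107  0.0557] [0.0063 0.0063]
pail [] [([156.7, 304.0], 0.85)]
tip_knob [([180.6, 315.1], 0.74)] []
bail_grip [] []
handset [([259.0, 299.1], 0.62), ([179.2, 314.4], 0.55)] [([235.5, 327.1], 0.68)] [ 0.3623 -0.1389  0.0008] [0.0027 0.0027]
small_jar [([274.6, 328.4], 0.61)] [([237.3, 361.4], 0.59)] [ 0.3565 -0.2403 -0.0117] [0.0042 0.0042]
enamel_mug [([202.0, 298.2], 0.63)] [([158.9, 200.8], 0.65)] [0.6262 0.1376 0.0015] [0.1057 0.1057]
side blue [317, 224, 8, 5, 26] [ 0.531 -0.119  0.01 ]
side blue [337, 298, 22, 6, 52] [ 0.259 -0.341  0.01 ]
side blue [336, 307, 23, 11, 144] [ 0.219 -0.357  0.01 ]
side blue [412, 312, 4, 2, 5] [ 0.306 -0.506  0.01 ]
side blue [417, 313, 16, 7, 22] [ 0.308 -0.534  0.01 ]
top blue [186, 141, 4, 1, 4] [0.644 0.279 0.01 ]
top blue [315, 175, 8, 8, 43] [ 0.532 -0.115  0.01 ]
top blue [156, 206, 2, 3, 5] [0.446 0.367 0.01 ]
top blue [0, 384, 12, 16, 100] [-0.1    0.797  0.01 ]
```

```bash
python3 c.py z11.png 130 240 110 230 130
```

```text
t 40.58 tcp [ 0.5805 -0.0254  0.3003] open 0.802 F [ 0.1 -0.2  0.5]
[[-0.05, 0.999, 0.0], [0.999, 0.05, 0.0], [0.0, 0.0, -1.0]]
[-0.096  0.559  0.101  1.633 -0.066  0.953  0.078]
tcp pix [np.float64(130.05647684901817), np.float64(303.6061707509672)] [np.float64(143.04827111573462), np.float64(277.7079921271168)]
```

```bash
python3 - <<'E'
from h import *
a=snap('side','fs.png');b=snap('top','ft.png')
L=lambda f:cv2.imread('pics/'+f)[:,:,::-1].astype(int)
def y(i): m=(i[...,0]>140)&(i[...,1]>100)&(i[...,2]<60)&(i[...,0]-i[...,1]<70); m[:,:240]=0;m[:,360:]=0;m[:130]=0;m[230:]=0; c=cv2.connectedComponentsWithStats(m.astype(np.uint8));k=1+np.argmax(c[2][1:,4]);return c[2][k].tolist(),np.round(c[3][k],1)
for n in ('9','10'): print(n,y(L('d_s%s.png'%n)),y(L('d_t%s.png'%n)))
print('now',y(a['img'].astype(int)),y(b['img'].astype(int)))
t0=L('t1.png');t1=b['img'].astype(int)
s0=L('s1.png');s1=a['img'].astype(int)
for n,i,j,(l,t,rr,bb) in [('mug',t0,t1,(172,140,215,171)),('handset top',t0,t1,(308,208,345,262)),('jar top',t0,t1,(353,229,376,252)),('jar side',s0,s1,(321,244,345,280)),('handset side',s0,s1,(276,236,322,272))]:
    print(n,'mean diff',abs(i-j)[t:bb,l:rr].mean().round(1), 'shift',np.round(cv2.phaseCorrelate(cv2.cvtColor(i.astype(np.uint8),7)[t:bb,l:rr].astype(np.float32),cv2.cvtColor(j.astype(np.uint8),7)[t:bb,l:rr].astype(np.float32)),2) if 0 else cv2.phaseCorrelate(cv2.cvtColor(i.astype(np.uint8),7)[t:bb,l:rr].astype(np.float32),cv2.cvtColor(j.astype(np.uint8),7)[t:bb,l:rr].astype(np.float32)))
lo,hi=[at_z(b,p,.018) for p in ((201,229),(131,333))];print(lo,hi)
E
```

```text
9 ([292, 183, 29, 35, 575], array([304.5, 203.4])) ([295, 149, 10, 22, 127], array([300.9, 161.4]))
10 ([292, 180, 29, 38, 602], array([304.3, 202.6])) ([292, 150, 13, 21, 154], array([299.9, 162.2]))
now ([292, 183, 29, 35, 596], array([304.4, 202.9])) ([292, 150, 13, 21, 151], array([300.1, 162.1]))
mug mean diff 12.4 shift ((0.7951725645214225, -0.10509782646999), 0.7103632940186395)
handset top mean diff 18.8 shift ((0.08122361083635354, 0.05522719059918657), 0.7091271660946034)
jar top mean diff 6.8 shift ((-0.05761726979578796, -0.020037204678423848), 1.0022120484047465)
jar side mean diff 4.9 shift ((0.14206652631714434, 0.013076558072736333), 0.9738942484060923)
handset side mean diff 18.1 shift ((0.10466293550970107, -0.023812489375806933), 0.7813672147415303)
[0.4638397  0.14870725 0.018     ] [ 0.67367901 -0.15744269  0.018     ]
```

```bash
python3 -c "
from plant import r
print(r.finish_job(), r.get_state()['clock'])"
```

```text
the job is handed in; nothing more can be done
the job is handed in; nothing more can be done
```

I lifted the pail by its bail, stood it upright in the tray and let go. I then took it by the swivel knob and raised that until the pail hung mouth down and the eraser slid out into the tray. The pail was laid on its side in the tray and released, and I handed the job in at about 41 s of the 61 s limit.

**Last checks:**
- **Eraser:** it lies on the tray floor at about (0.54, -0.11).
- **Pail:** it lies inside the tray outline, with its middle at about (0.58, -0.01, 0.05). It did not move over the last second or so before hand-in.
- **Gripper:** it was open, well above everything, and touching nothing.
- **Handset and jar:** both show no shift (under 0.15 px).
- **Mug:** the top picture gave a 0.8 px shift, about 2 mm. I put this down to the arm's changed shadow and did not confirm it; the gripper was never near the mug.

**What went wrong on the way:**
- **First grip on the bail:** it missed because the fingers close slowly. The second grip held.
- **First lowering of the tipped pail:** it jammed on its rim and bail at about 44 N wrist force, under the 120 N limit. I lifted it clear and laid it over by drawing the knob back.
- **Final picture:** I had used all 12 views, so the end state was checked from the trained networks and the pixels only, not by eye.

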